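# Close a specimen transport case: flap down, then cover

### The arm

A 7-joint arm with a two-finger parallel gripper is mounted at the origin on a cart in front of the work surface, level with it; the furniture and walls round the work are solid. World frame = base frame: x ahead of the robot, y to its left, z up, the work surface at z = 0. Lengths are in m, angles in rad, forces in N, time in s.
With the tool pointing down it reaches from about 0.425 to 0.875 m from the base axis. Payload 4.7 kg.
Tool frame: the origin (TCP) lies at the very end of the fingers, on their centre line; the grasp point (between the pads) lies 19 mm behind it; z points along the fingers, y is the direction in which the jaws open and shut (so a half turn about z gives the same grasp; the last joint's range is limited). The gripper opens to 87 mm and grips with 3 to 60 N. Pads are 19 mm wide; open, the fingers measure 117 mm over their backs; the gripper's body (75 mm by 190 mm) begins 51 mm behind the grasp point.
Start: joints at [1.305, 0.321, -0.07, 1.45, 0.023, 1.371, -0.057], TCP at [0.179, -0.625, 0.223] pointing down, gripper open.
Joint ranges: [-2.86, 2.86], [-0.3, 2.09], [-1.38, 1.24], [0.06, 2.45], [-1.56, 4.7], [0.09, 2.05], [-2.69, 2.69]. Speed limits (rad/s): [2.57, 2.57, 3.14, 3.14, 3.14, 3.14, 3.14].

### API

Orientations are given as a rotation vector (axis times angle).
In Python, from bench import * gives the robot as it stands.
- The arm moves only by the shell command python3 -m jog 'ROWS' [OPENING] [FORCE]. ROWS is JSON, a list of rows, each a list of 4 numbers: the shift along the world's x, y, z in mm, then the turn about the world's z in rad. In form: [[x, y, z, twist], ...]. A call has exactly 8 rows; each row is the pose to reach, as a shift and turn from the pose commanded when the call began; what a row does not reach only later rows make up. A row lasts 1/8 s, in which the tool goes at most 62.5 mm and 10.7 degrees, less where a joint would pass 70% of its speed; a pose out of reach is approached as far as the arm can. A call with a gripper value outside its range is refused whole. OPENING is the opening, from -1 (shut) to 1 (fully open), set as the call begins (- or left out, the last holds). The fingers move at their own pace and stop on an object; FORCE is the grip in N (left out, the last holds). Time passes only in rows, so rows that repeat a pose let the fingers close, or fill a call up. It gives the time, the measured TCP pose, the force and the opening at its end, in the units of the state.
- get_state(): the state, without advancing time (a new reading comes with each control period).
- get_image(name): name is "side" or "top" or "wrist"; returns a dict with "image" (420x560x3 uint8, red, green, blue), "fx", "fy", "cx", "cy" (pixels), "position" and "rotation" of the camera in the world; the wrist camera has in their place "tool_from_camera" (4x4, takes a point from camera to tool coordinates, whose origin is the TCP and whose axes are the flange's). Camera axes: x right, y down, z forward; pixel columns grow to the right and rows downward; lengths in m; the calibration is good to about 2 mm. A picture is of the moment at which its call begins: read the wrist's pose just before it. There is no depth.
- close_job(): hands the job in, once; it reports no verdict.
The state is a dict: "time": time; "joint_positions": joint angles; "qd": joint speeds; "joint_torque": joint torques, N m; "position": TCP position; "tool_rot": TCP orientation; "ft_force": force on the tool from outside, world axes, zero at the start; "torque": the same for the moment, N m; "grip_width": opening from 0.0 (shut) to 1.0 (fully open).
Only numpy, scipy, OpenCV 4.12 (cv2) and the standard library are available. Lean on these libraries where they do the work, as an engineer would, in place of code of your own. Each camera call takes 0.05 s, during which the arm holds its last target. There are 200 camera calls.

### The job

Close the grey transport case for collection: first push the upright white flap down flat over the tubes, then swing the open cover fully shut over it. Only push them, from their outer faces, with the fingers; do not grip or pull them from the inside. Leave the tubes standing in their rack and everything round the case where it is.

Things in the scene. Friction and masses are not known exactly. Their poses are not given: they have to be found in the camera images.
- case: Grey open-topped case, fixed, 168 (x) x 228 (y) mm outside, rim 112 mm high, walls 6 mm. Origin: centre of its underside, at worktop level. x points from its front (near the robot) to its back, where the cover is hinged; y to its left, where the flap is hinged; z up. In it a tube rack (floor 13 mm over the worktop) holds five capped tubes.
- lid (a joint): Cover angle, rad: 0 shut on the rim, growing upward; 1.45 to 1.75 at the start, stop 1.85. Grey plate 172 mm deep, 232 wide, 8 thick, with a 5 mm liner (136 x 196 mm) inside; a latch tongue 36 mm wide hangs 22 mm down from its free edge. Stiff hinge: stays where left, takes 0.5 to 2 N near the free edge. Shut, its top is 120 mm over the worktop. An upright flap blocks it.
- lid_hinge (a point): Middle of the cover's hinge axis: 84 mm behind the case's centre, 112 mm above the worktop. The axis runs along the case's y.
- lid_edge (a point): Middle of the cover's free edge on its outer face (facing back while open, on top when shut): 172 mm from the hinge axis along the cover, 8 mm outside the plane through the axis that is the plate's inner face.
- flap (a joint): Flap angle, rad: 0 flat over the tubes, growing upward; 1.3 to 1.75 at the start, stop 1.85. White plate 4 mm thick, 120 mm along the hinge, 140 mm hinge to free edge plus a tab 40 mm wide, 11 mm long; 3 mm pad (96 x 112 mm) inside. Hinged inside the left wall, folds to the right. Stiff hinge: stays where left, takes 0.3 to 1 N near the edge. Flat, its top is 104 mm over the worktop.
- flap_hinge (a point): Middle of the flap's hinge axis: in the case's frame 8 mm to the front, 104 mm to the left, 100 mm above the worktop. The axis runs along the case's x.
- flap_edge (a point): Middle of the flap's free edge (without the tab) on its outer face (facing left while upright, on top when flat): 140 mm from the hinge axis along the flap, 4 mm outside the plane through the axis that is the plate's inner face.
- tube_1: Blood tube with cap, 16 mm across, 78 mm long, standing loosely in the rack inside the case, cap up to about 91 mm above the worktop. Origin: centre of its underside, z along the tube. It stays where it is.
- tube_2: Blood tube with cap, 16 mm across, 78 mm long, standing loosely in the rack inside the case, cap up to about 91 mm above the worktop. Origin: centre of its underside, z along the tube. It stays where it is.
- tube_3: Blood tube with cap, 16 mm across, 78 mm long, standing loosely in the rack inside the case, cap up to about 91 mm above the worktop. Origin: centre of its underside, z along the tube. It stays where it is.
- tube_4: Blood tube with cap, 16 mm across, 78 mm long, standing loosely in the rack inside the case, cap up to about 91 mm above the worktop. Origin: centre of its underside, z along the tube. It stays where it is.
- tube_5: Blood tube with cap, 16 mm across, 78 mm long, standing loosely in the rack inside the case, cap up to about 91 mm above the worktop. Origin: centre of its underside, z along the tube. It stays where it is.
- vial_a: White plastic vial with snap cap, 36 x 34 x 90 mm, standing close to the right of the case. Origin: centre of its underside. To be left alone.
- vial_b: A second white plastic vial with snap cap, 36 x 34 x 90 mm, standing close to the right of the case. Origin: centre of its underside. To be left alone.
- blue_tube: Wide tube with a screw cap, 33 x 31 x 104 mm, standing to the right of the case. Origin: centre of its underside. To be left alone.
- adapter: White moulded funnel adapter, 45 x 45 x 45 mm, standing to the left of the case. Origin: centre of its underside. To be left alone.
- stapler: Small black stapler, 32 x 120 x 28 mm, lying behind the case. Origin: centre of its underside. To be left alone.
- tape_roll: Roll of paper tape, 52 x 54 x 13 mm, lying behind the case. Origin: centre of its underside. To be left alone.
- log_book: Notebook, 210 x 152 x 13 mm, lying well left of the case. Origin: centre of its underside. To be left alone.
- pen: Pen, 10 x 136 x 12 mm, lying to the left of the case, near the front of the worktop. Origin: centre of its underside. To be left alone.

How it is judged:
On the way:
1. the flap lies flat (within 0.1 rad) over the tubes while the cover is still open (value of joint flap below 0.1 rad and value of joint lid above 0.9 rad), for 0.2 s.
At the end, for the whole second after the job is handed in: The flap is folded flat (within 0.1 rad) and the cover is shut (within 0.05 rad, about 8 mm at its free edge) and at rest; the five tubes stand in the rack, tilted less than 0.35 rad and not raised more than 9 mm (value of joint flap below 0.1 rad and value of joint lid below 0.05 rad and velocity of joint lid between -0.05 and 0.05 rad/s and angle between each of tube_1, tube_2, tube_3, tube_4, tube_5's own z axis and vertical below 0.35 rad and z of each of tube_1, tube_2, tube_3, tube_4, tube_5 in the frame of case below 0.022 m); the robot touches nothing.
It fails at once if the cover is brought down while the flap still stands up (value of joint lid below 0.8 rad and value of joint flap above 0.5 rad).
It fails at once if the fingers press on the inside of the cover or of the flap (gripping or pulling it instead of pushing it from outside) (contact force between the fingers and lid_c2 above 2 N or contact force between the fingers and flap_c2 above 2 N).
It fails at once if a tube is lifted more than 20 mm out of the rack (z of any of tube_1, tube_2, tube_3, tube_4, tube_5 in the frame of case above 0.033 m).
It fails at once if the fingers press on a tube (contact force between the fingers and tube_1 above 2 N or contact force between the fingers and tube_2 above 2 N or contact force between the fingers and tube_3 above 2 N or contact force between the fingers and tube_4 above 2 N or contact force between the fingers and tube_5 above 2 N).
It fails at once if something standing or lying round the case is moved more than 30 mm or knocked over (distance of any of vial_a, vial_b, blue_tube, adapter, stapler, tape_roll, log_book, pen from where it was at the start of the episode above 0.03 m or angle between any of vial_a, vial_b, blue_tube, adapter's own z axis and vertical above 0.5 rad).
It also fails if it takes over 51 s, if anything falls off the work surface, if the arm or the gripper's body presses on something with over 40 N, if the wrist force passes 120 N, or if a joint passes its speed limit or range.

## Working session

There is one attempt and no reset: what is moved stays moved. The work goes in short steps, Python scripts to look and compute and a shell command to move; the robot and the scene stay as the last step left them, time stands still between calls to the robot, and variables do not carry over. Pictures are saved under pics/ and viewed, about 8 in all and at most 12, crops included, and the job is handed in when it is done.

```bash
mkdir -p pics; ls
python3 - <<'E'
from bench import *
import cv2,json
s=get_state();print(s)
for n in("side","top"):
    d=get_image(n);cv2.imwrite(f"pics/{n}0.png",d["image"][:,:,::-1]);print(n,{k:d[k] for k in d if k!="image"})
E
```

```text
pics
{'time': 0.0, 'joint_positions': array([ 1.30510424,  0.32184867, -0.07005808,  1.45170629,  0.02258968,
        1.37083372, -0.05690377]), 'qd': array([-3.69063465e-05, -7.34409471e-05, -8.05796376e-04,  1.79196007e-03,
        8.46370817e-05, -1.77786198e-04,  6.14773254e-04]), 'joint_torque': array([-3.97588319e-04, -4.91284060e+01, -4.04124185e-01, -3.12527490e+01,
       -6.39976398e-02,  4.36710881e-02,  1.99200526e-04]), 'position': array([ 0.17927833, -0.62418015,  0.22142896]), 'tool_rot': array([-3.10894656e+00, -4.37789263e-01,  5.95118360e-04]), 'ft_force': array([ 0.18849655, -0.70197821,  0.4452557 ]), 'torque': array([ 0.07801704, -0.00699952,  0.01269659]), 'grip_width': 0.9960060132815259}
side {'fx': 411.60223574411316, 'fy': 411.60223574411316, 'cx': 276.82062413206864, 'cy': 210.40480820711278, 'position': array([ 0.49431189, -0.83107291,  0.73761267]), 'rotation': array([-2.20750082,  0.04690873, -0.05400392])}
top {'fx': 446.9671166778049, 'fy': 446.9671166778049, 'cx': 281.720926765132, 'cy': 206.500043074538, 'position': array([0.44342174, 0.05095462, 1.20479019]), 'rotation': array([-2.15998844,  2.14960994, -0.09483722])}
```

View pics/side0.png

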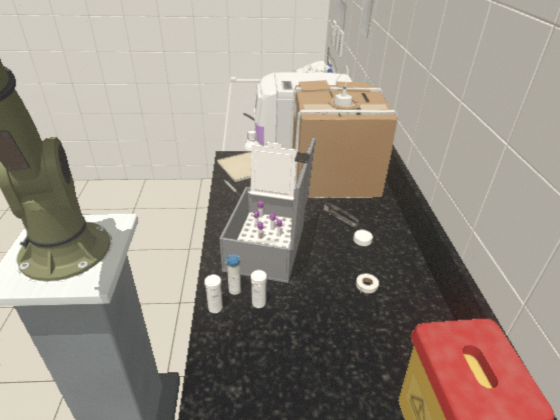

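View pics/top0.png

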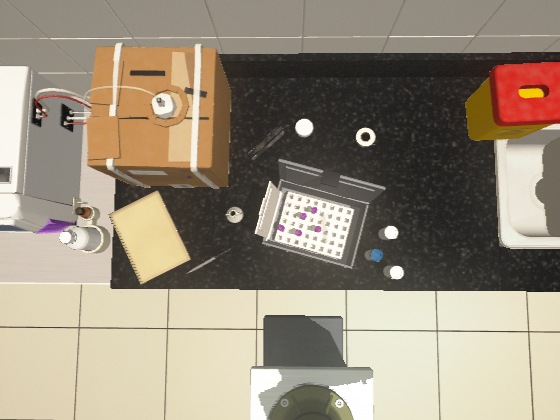

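Side: open case about (265,240), with the white flap up at (273,170) and the cover edge at (305,180). Top: the case is about (315,225), turned slightly; the flap is at (268,210) and the cover edge runs (280,162)–(384,188). I'll zoom in to get the corners.

```bash
cat > h.py <<'E'
from bench import *
import numpy as np,cv2
from scipy.spatial.transform import Rotation as R
def cam(n):
    d=get_image(n);r=R.from_rotvec(d["rotation"]).as_matrix() if np.size(d["rotation"])==3 else d["rotation"]
    return d,r
CAL={"side":(411.602,276.82,210.405,[.49431189,-.83107291,.73761267],[-2.20750082,.04690873,-.05400392]),
"top":(446.967,281.721,206.5,[.44342174,.05095462,1.20479019],[-2.15998844,2.1496099,-.09483722])}
def ray(n,u,v):
    f,cx,cy,p,r=CAL[n];d=R.from_rotvec(r).apply([(u-cx)/f,(v-cy)/f,1]);return np.array(p),d
def onz(n,u,v,z):
    p,d=ray(n,u,v);return p+d*(z-p[2])/d[2]
def proj(n,P):
    f,cx,cy,p,r=CAL[n];c=R.from_rotvec(r).inv().apply(np.atleast_2d(P)-p);return c[:,:2]/c[:,2:]*f+[cx,cy]
E
python3 - <<'E'
import cv2,numpy as np
a=cv2.imread("pics/top0.png")[145:285,240:420];b=cv2.imread("pics/side0.png")[130:290,210:330]
cv2.imwrite("pics/c1.png",cv2.resize(a,None,fx=4.4,fy=4.2,interpolation=cv2.INTER_CUBIC)) if 0 else cv2.imwrite("pics/c1.png",cv2.resize(a,None,fx=4,fy=4,interpolation=cv2.INTER_CUBIC))
cv2.imwrite("pics/c2.png",cv2.resize(b,None,fx=3.7,fy=3.7,interpolation=cv2.INTER_CUBIC))
E
```

```text
(no output)
```

View pics/c1.png

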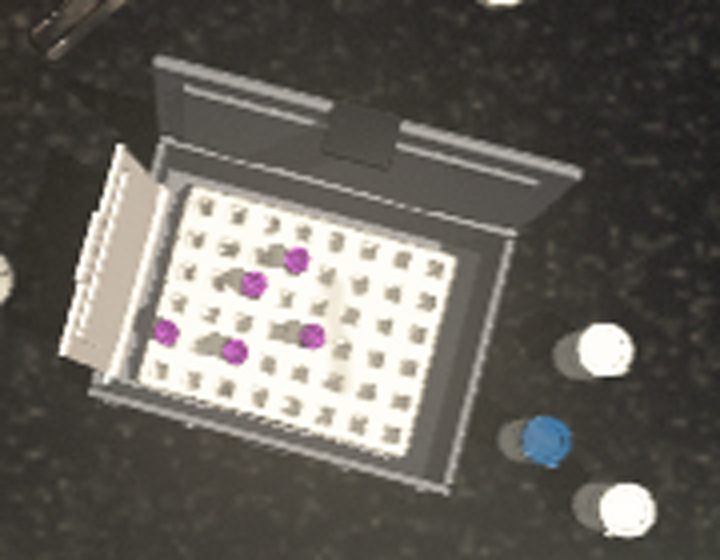

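View pics/c2.png

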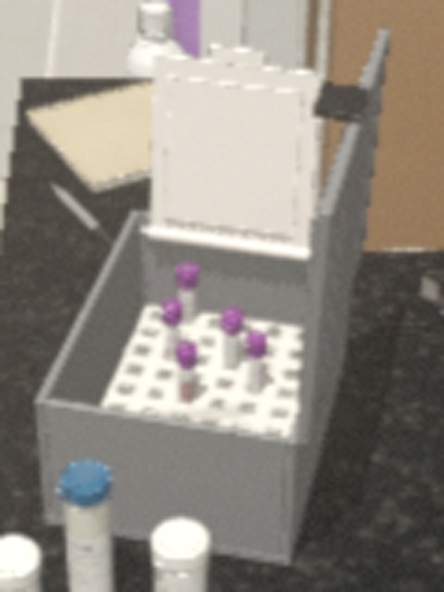

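Top crop: rim corners at (92,391), (448,490), (513,232), (163,140); cover edge (155,60)–(580,172); flap edge (120,147)–(63,352). Side crop: flap corners (153,57) and (318,72), cover edge right end (385,32).

Run:
```python
from h import *
np.set_printoptions(precision=4,suppress=True)
T=lambda u,v:(240+u/4,145+v/4)
S=lambda u,v:(210+u/3.7,130+v/3.7)
FL,FR,BR,BL=[onz("top",*T(*p),.112)[:2] for p in[(92,391),(448,490),(513,232),(163,140)]]
print("rim",FL,FR,BR,BL,"len",*[np.linalg.norm(a-b) for a,b in[(FL,FR),(BL,BR),(FL,BL),(FR,BR)]])
y=(FL-FR)+(BL-BR);yaw=np.arctan2(-y[0],y[1]);ex=np.array([np.cos(yaw),np.sin(yaw)]);ey=np.array([-ex[1],ex[0]])
c=(FL+FR)/2+ex*.084; print("yaw",yaw,"c front",c,"c mean",(FL+FR+BL+BR)/4)
print("side FR rim",onz("side",*S(40,402),.112)[:2], "side BRbottom",onz("side",*S(290,558),0)[:2],"FRbottom",onz("side",*S(50,522),0)[:2], "pred FR",c-.084*ex-.114*ey,"BR",c+.084*ex-.114*ey)
ex3=np.r_[ex,0];ey3=np.r_[ey,0];c3=np.r_[c,0]
def tri(a,b):
    p,d=a;q,e=b;s=np.linalg.lstsq(np.c_[d,-e],q-p,rcond=None)[0];A=p+s[0]*d;B=q+s[1]*e;return (A+B)/2,np.linalg.norm(A-B)
def loc(P): return np.array([(P-c3)@ex3,(P-c3)@ey3,P[2]])
for nm,t,s in[("lid right end",(581,172),(385,32)),("flap back",(120,147),(318,72)),("flap front",(63,352),(153,57))]:
    P,g=tri(ray("top",*T(*t)),ray("side",*S(*s)));print(nm,P,g,loc(P))
# 1-view predictions, lid right end & flap edges for angles
for a in(1.45,1.55,1.65,1.75):
    L=c3+ex3*(.084-.172*np.cos(a))-ey3*.116+np.array([0,0,.112+.172*np.sin(a)])
    F=[c3+ex3*x+ey3*(.104-.14*np.cos(a))+np.array([0,0,.1+.14*np.sin(a)]) for x in(.052,-.068)]
    pt=(proj("top",[L]+F)-[240,145])*4;ps=(proj("side",[L]+F)-[210,130])*3.7
    print(a,pt.round().tolist(),ps.round().tolist())
def top(u,v,z):return onz("top",u,v,z)
for nm,u,v,z in[("vialA",240+605/4,145+350/4,.09),("vialB",240+628/4,145+510/4,.09),("adapter",235,214,.045),("boxcorner",229,185,.25),("boxBottomR",232,100,.25)]:print(nm,top(u,v,z))
```

```text
rim [0.4744 0.1202] [ 0.416  -0.0957] [ 0.573  -0.1372] [0.6296 0.0778] len 0.22364862663320187 0.22230667292727316 0.16086565095573122 0.16242318574397177
yaw -0.2609789738740312 c front [ 0.5264 -0.0095] c mean [ 0.5233 -0.0087]
side FR rim [ 0.4169 -0.0943] side BRbottom [ 0.5767 -0.1263] FRbottom [ 0.4167 -0.0878] pred FR [ 0.4158 -0.0979] BR [ 0.5781 -0.1413]
lid right end [ 0.5902 -0.1252  0.3805] 0.04154828926332297 [ 0.0916 -0.0953  0.3805]
flap back [0.6037 0.0981 0.241 ] 2.6708791939833853e-05 [0.047  0.1239 0.241 ]
flap front [0.4912 0.1281 0.2375] 0.0012372259635712716 [-0.0694  0.1239  0.2375]
1.45 [[571.0, 223.0], [187.0, 156.0], [129.0, 368.0]] [[277.0, 210.0], [316.0, 101.0], [142.0, 80.0]]
1.55 [[580.0, 191.0], [163.0, 149.0], [104.0, 361.0]] [[308.0, 212.0], [319.0, 90.0], [147.0, 69.0]]
1.65 [[587.0, 159.0], [138.0, 143.0], [79.0, 355.0]] [[339.0, 217.0], [323.0, 81.0], [153.0, 60.0]]
1.75 [[594.0, 129.0], [114.0, 137.0], [55.0, 348.0]] [[370.0, 225.0], [326.0, 74.0], [158.0, 54.0]]
vialA [ 0.5021 -0.1967  0.09  ]
vialB [ 0.404  -0.2087  0.09  ]
adapter [0.5508 0.1984 0.045 ]
boxcorner [0.5949 0.1865 0.25  ]
boxBottomR [0.7851 0.1834 0.25  ]
```

```bash
python3 - <<'E'
from h import *
np.set_printoptions(precision=3,suppress=True)
print(onz("side",309,190,0),onz("side",385,195,0))
for z in(.1,.2,.3,.35):print(z,onz("top",228,186,z),onz("side",297,113,z),onz("side",390,113,z))
E
python3 -m jog '[[30,40,40,0.13],[60,80,80,0.26],[95,120,120,0.39],[130,165,150,0.52],[165,210,160,0.65],[200,250,160,0.78],[220,275,160,0.9],[220,275,160,1.03]]' -1 20
```

```text
[0.674 0.273 0.   ] [0.915 0.239 0.   ]
0.1 [0.616 0.21  0.1  ] [0.666 0.656 0.1  ] [1.029 0.655 0.1  ]
0.2 [0.6   0.196 0.2  ] [0.639 0.422 0.2  ] [0.945 0.422 0.2  ]
0.3 [0.585 0.181 0.3  ] [0.612 0.189 0.3  ] [0.861 0.189 0.3  ]
0.35 [0.577 0.174 0.35 ] [0.598 0.073 0.35 ] [0.819 0.072 0.35 ]
time: 1.1
position: [0.4018, -0.3463, 0.3826]
tool_rot: [-2.481, -1.927, -0.001]
ft_force: [0.1, -0.2, -0.4]
grip_width: 0.172
```

```bash
python3 -m jog '[[14,60,0,0],[28,120,0,0],[42,180,0,0],[56,240,0,0],[70,300,0,0],[84,360,0,0],[98,420,0,0],[110,470,0,0]]'; python3 -m jog '[[3,25,0,0],[3,25,-40,0],[3,25,-80,0],[3,25,-110,0],[3,25,-140,0],[3,25,-165,0],[3,25,-168,0],[3,25,-168,0]]'
python3 - <<'E'
from h import *
for n in("side","top"):
    d=get_image(n);im=d["image"][:,:,::-1]
    cv2.imwrite(f"pics/{n}1.png",im)
a=cv2.resize(cv2.imread("pics/top1.png")[120:285,200:400],None,fx=2.9,fy=2.9);b=cv2.resize(cv2.imread("pics/side1.png")[80:290,200:400],None,fx=2.27,fy=2.27)
a=cv2.resize(a,(400,330));b=cv2.resize(b,(400,420));a=cv2.copyMakeBorder(a,0,90,0,0,0);cv2.imwrite("pics/p1.png",np.hstack([a,b]))
E
```

```text
time: 2.1
position: [0.5092, 0.1227, 0.3826]
tool_rot: [2.49, 1.915, 0.0]
ft_force: [0.4, -0.9, -0.1]
grip_width: 0.005
time: 3.1
position: [0.5127, 0.1454, 0.2151]
tool_rot: [2.491, 1.913, 0.001]
ft_force: [0.9, 1.2, 0.3]
grip_width: 0.005
```

View pics/p1.png

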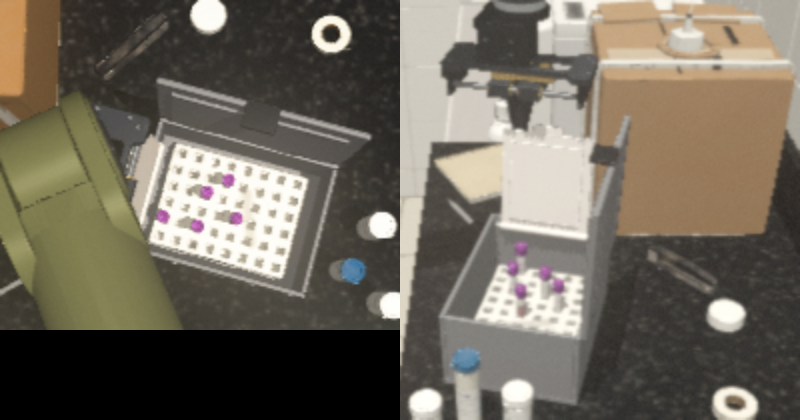

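The fingers are behind the flap's outer face and clear of the box and cover. I'll push along the arc.

```bash
python3 -m jog '[[-2,-7,0,0],[-4,-14,0,0],[-6,-24,0,0],[-10,-36,0,0],[-12,-46,-1,0],[-15,-57,-3,0],[-18,-68,-7,0],[-21,-78,-11,0]]'
python3 - <<'E'
from h import *
d=get_image("side");cv2.imwrite("pics/s2.png",cv2.resize(d["image"][80:290,200:400,::-1],None,fx=2,fy=2))
E
```

```text
time: 4.2
position: [0.4913, 0.0664, 0.2032]
tool_rot: [2.492, 1.913, 0.0]
ft_force: [-0.0, 2.3, -0.3]
grip_width: 0.006
```

View pics/s2.png

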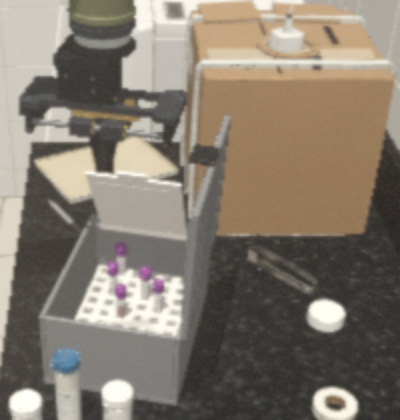

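```bash
python3 -m jog '[[-5,-19,-11,0],[-10,-36,-27,0],[-13,-48,-45,0],[-15,-58,-66,0],[-17,-62,-80,0],[-17,-64,-92,0],[-17,-64,-99,0],[-17,-64,-100,0]]'
python3 -m jog '[[0,0,-1,0],[0,0,-2,0],[0,0,-2,0],[0,0,-2,0],[0,0,-2,0],[0,0,-2,0],[0,0,-2,0],[0,0,-2,0]]'
```

```text
time: 5.25
position: [0.4743, 0.0032, 0.1042]
tool_rot: [-2.491, -1.914, 0.002]
ft_force: [-5.2, -1.7, 10.3]
grip_width: 0.0
time: 6.25
position: [0.4744, 0.0032, 0.1039]
tool_rot: [2.49, 1.914, -0.004]
ft_force: [-8.8, -0.6, 19.6]
grip_width: 0.006
```

```bash
python3 -m jog '[[0,0,40,0],[0,0,95,0],[0,0,150,0],[0,0,205,0],[0,0,255,0],[0,0,282,0],[30,-8,282,0],[70,-18,282,0]]'
python3 -m jog '[[40,-10,0,0],[80,-21,0,0],[115,-30,0,0],[125,-33,0,0],[125,-33,0,0],[125,-33,0,0],[125,-33,0,0],[125,-33,0,0]]'
python3 - <<'E'
from h import *
a=get_image("side")["image"][40:290,180:400,::-1];b=get_image("top")["image"][110:290,200:420,::-1]
cv2.imwrite("pics/p3.png",np.hstack([cv2.resize(a,None,fx=1.8,fy=1.8),cv2.resize(b,(396,450))]))
E
```

```text
time: 7.25
position: [0.5456, -0.0144, 0.3851]
tool_rot: [2.489, 1.912, 0.002]
ft_force: [-0.8, -0.9, 0.8]
grip_width: 0.003
time: 8.25
position: [0.669, -0.0477, 0.3844]
tool_rot: [2.491, 1.913, 0.0]
ft_force: [-0.6, 0.4, 0.0]
grip_width: 0.007
```

View pics/p3.png

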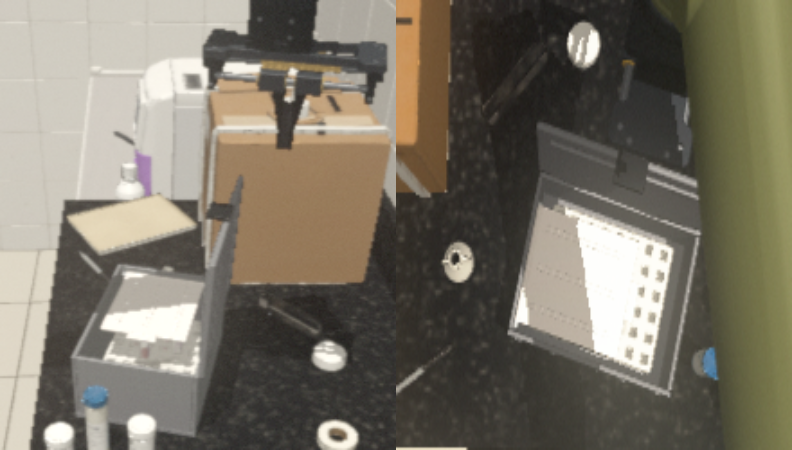

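The flap lies flat and the gripper hangs clear behind the cover. Next: descend, then push the cover over.

```bash
python3 -m jog '[[0,0,-30,0],[0,0,-70,0],[0,0,-105,0],[0,0,-125,0],[0,0,-130,0],[-10,3,-130,0],[-20,5,-130,0],[-20,5,-130,0]]'
python3 -m jog '[[-10,3,1,0],[-20,5,2,0],[-30,8,2,0],[-44,12,1,0],[-58,16,-1,0],[-72,19,-5,0],[-85,23,-10,0],[-85,23,-10,0]]'
python3 - <<'E'
from h import *
a=get_image("side")["image"][40:290,180:400,::-1]
cv2.imwrite("pics/p4.png",cv2.resize(a,None,fx=2,fy=2))
E
```

```text
time: 9.35
position: [0.6492, -0.0422, 0.2552]
tool_rot: [2.489, 1.913, 0.002]
ft_force: [0.2, 0.1, 0.9]
grip_width: 0.005
time: 10.35
position: [0.5634, -0.0195, 0.2436]
tool_rot: [2.491, 1.913, -0.002]
ft_force: [0.5, -0.5, 0.1]
grip_width: 0.005
```

View pics/p4.png

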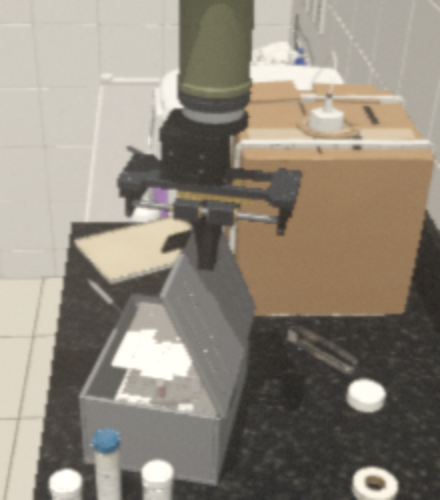

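The cover leans at about 1.1 rad with the fingers on its outer face, so I'll continue.

```bash
python3 -m jog '[[-12,3,-7,0],[-24,6,-14,0],[-35,9,-23,0],[-45,12,-33,0],[-54,15,-45,0],[-62,17,-56,0],[-69,19,-69,0],[-74,20,-82,0]]'
python3 -m jog '[[-4,1,-14,0],[-8,2,-28,0],[-9,2,-36,0],[-9,2,-41,0],[-9,2,-43,0],[-9,2,-44,0],[-9,2,-44,0],[-9,2,-44,0]]'
```

```text
time: 11.4
position: [0.4899, 0.0005, 0.1606]
tool_rot: [-2.491, -1.913, 0.0]
ft_force: [0.7, 1.1, 0.4]
grip_width: 0.004
time: 12.4
position: [0.4812, 0.0023, 0.12]
tool_rot: [2.492, 1.913, -0.004]
ft_force: [-9.6, -0.7, 21.9]
grip_width: 0.004
```

```bash
python3 -m jog '[[0,0,10,0],[0,0,40,0],[0,0,80,0],[0,0,120,0],[0,0,160,0],[0,0,190,0],[0,0,200,0],[0,0,200,0]]'
python3 - <<'E'
from h import *
a=get_image("side")["image"][110:320,180:400,::-1];b=get_image("top")["image"][110:290,180:420,::-1]
cv2.imwrite("pics/p5.png",np.hstack([cv2.resize(a,(400,382)),cv2.resize(b,(400,382))]))
E
```

```text
time: 13.4
position: [0.4817, 0.0022, 0.3174]
tool_rot: [2.491, 1.913, 0.0]
ft_force: [0.7, -0.6, 0.0]
grip_width: 0.006
```

View pics/p5.png

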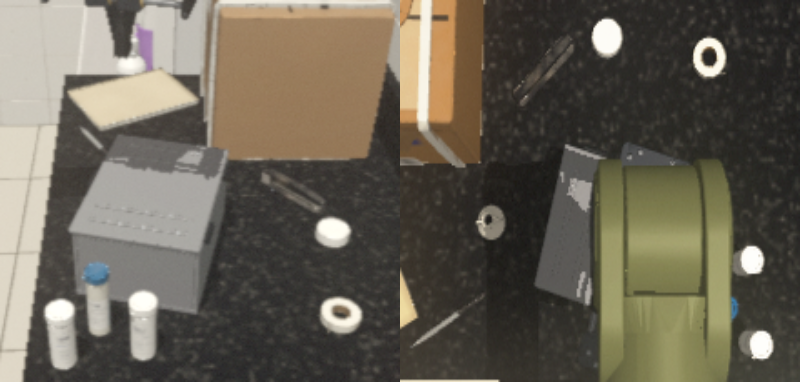

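The cover lies flush on the rim, everything around the case is in place, and the arm is clear. I'll hand in the job.

```bash
python3 -c "
from bench import *
close_job()"
```

```text
the job is handed in; nothing more can be done
```

The case is closed and the job is handed in at about 13.5 s of the 51 s allowed; the hand-in reports no verdict. I pushed the flap flat first, then swung the cover shut over it. Both were pushed only from their outer faces, with closed fingers.

- **Flap:** it stopped against the fingertips at 104 mm above the worktop, the height given for flat. I pressed it with about 20 N, and a picture taken with the cover still open showed it lying flat.
- **Cover:** it stopped at 120 mm, the height given for shut, under about 22 N. After I lifted off, the force read about zero and the side view showed the cover flush on the rim.
- **Things around the case:** by eye, the last side and top pictures show no shift in what they cover. The arm hid part of the top view, so the right half of the case was seen only from the side.
- **Not checked:** the tubes cannot be seen once the case is closed. The fingers never went near them, and nothing felt jammed during either push.
- **Disagreement:** one of my two-view points on the cover edge missed by 42 mm because I matched different ends of the edge. I dropped it and used the case pose with the given dimensions instead.

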